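# Step the viewer stage to its wells, then hold the reflector flap at its balance point

## Task

Get the bench viewer ready for a photograph: slide its carrier by the knob until the round well is centred under the fixed pointer's tip, pause there a second, then slide on until the square well is centred under the tip, pause, and leave the carrier there. Then take the reflector flap by the small barrel at its free edge, swing it up gently and hold it still at its balance point, where it would fall neither way (a little short of upright, because of its weight bar), never letting it drop or go over onto the carrier. Finish while still gripping the barrel with the flap balanced, and leave the loose things around where they are.

Things in the scene. Friction and masses are not known exactly. Their poses are not given: they have to be found in the camera images.
- viewer: bench viewer, fixed: grey base plate 12 mm thick. Origin on the worktop exactly below the pointer tip, z up, x away from the robot at yaw 0 ('viewer frame' below; base x -95..95, y -230..130 mm). Mast at x = 87 mm, 66 mm high; pointer arm 9 mm wide along y = 0 from mast to tip, top at z = 66 mm. Hinge ears 80 mm high at x = +-68, y = -85 mm
- pointer_tip (a point): lower tip of the fixed pointer, viewer frame (0, 0, 47) mm; it clears the carrier's wells by 7 mm
- slide_x (a joint): carrier slide along the viewer's x, m, from -0.035 to +0.035, positive along the viewer's +x; stays where it is left (friction about 1.2 N)
- carrier (a joint): carrier slide along the viewer's y, m, from -0.035 to +0.035, positive along the viewer's +y; stays where it is left (friction about 1.2 N)
- carrier_knob (a point): grip point on the axis of the carrier's black upright knob, 18 mm in diameter, from z = 53 to 87 mm; the point is at z = 70 mm, at (slide_x, 75 mm + carrier) in the viewer frame. Grip it from above; the grey carrier plate (95 x 135 mm, top at z = 38 mm) with both wells moves rigidly with it
- round_well (a point): centre of the round well (white rim 17 mm across) on the carrier top, z = 38 mm, at (slide_x - 22 mm, carrier + 15 mm) in the viewer frame. It lies nearer the robot and nearer the knob than the square one
- square_well (a point): centre of the square well (white rim, 17 mm square) on the carrier top, z = 38 mm, at (slide_x + 20 mm, carrier - 18 mm) in the viewer frame
- flap (a joint): hinge angle of the reflector flap, rad: 0 = level, lying out to the viewer's -y side on its rests (as found); grows as the free edge swings up; 1.571 = plate upright; 2.3 = fallen over to the carrier side. Balance point at 1.28 (within 0.02). Nearly frictionless: let go anywhere else it falls
- hinge_mid (a point): middle of the flap's hinge axis, viewer frame (0, -85, 75) mm; the axis runs along the viewer's x
- flap_cg (a point): centre of mass of the flap with its barrel, 28 mm from the hinge axis; at the balance point it is straight above that axis. Flap 0.29 to 0.46 kg; plate 120 mm along the hinge, 5 mm thick, to 75 mm from the axis; steel weight bar 100 x 18 x 16 mm on its upper face close to the hinge
- barrel (a point): black cross barrel (the solid flap_c4) fixed at the flap's free edge, 14 mm in diameter, 24 mm long; this point at its centre, its axis parallel to the hinge, 110 mm away in the plane of the plate; flap level: viewer frame (0, -195, 75) mm. Neck 10 mm wide, 28 mm clear between barrel and plate: pinch the two flat ends, closing along the hinge direction; it can pivot between the fingers
- stain_bottle: bystander: brown bottle with a black cap, 48 mm in diameter, 105 mm high, loose; origin under its centre
- cover_slips: bystander: small white and blue carton 46 x 66 x 30 mm, loose; origin under its centre
- block_plate: bystander: black perforated plate 100 x 120 x 11 mm, loose; origin under its centre
- marker: bystander: marker pen 135 mm long lying flat, loose; origin under its middle

How it is judged:
By the outcome, as a careful person would: the job done as asked, in the order asked, and still so for the second after the job is handed in, while the arm keeps its last pose, push and grip.
It also fails if it takes over 58 s, if anything falls off the work surface, if the arm or the gripper's body presses on something with over 40 N, if the wrist force passes 120 N, or if a joint passes its speed limit or range.

## Robot

A 6-joint arm with a two-finger parallel gripper is mounted at the origin on a cart in front of the work surface, level with it; the furniture and walls round the work are solid. World frame = base frame: x ahead of the robot, y to its left, z up, the work surface at z = 0. Lengths are in m, angles in rad, forces in N, time in s.
With the tool pointing down it reaches from about 0.325 to 0.775 m from the base axis. Payload 5.5 kg.
Tool frame: the origin (TCP) lies between the finger pads; the fingertips stand 8 mm ahead of it and the grasp point (between the pads) lies 11 mm behind it (tcp_to_tips is the distance from the TCP to the fingertips, in m); z points along the fingers, y is the line along which they close (so a half turn about z gives the same grasp; the last joint's range is limited). The gripper opens to 88 mm and grips with 3 to 60 N. Pads are 20 mm wide; open, the fingers measure 115 mm over their backs; the gripper's body (75 mm by 178 mm) begins 61 mm behind the grasp point.
Start: joints at [1.08, 0.091, 1.231, -0, 1.82, -0.057], TCP at [0.252, 0.544, 0.231] pointing down, gripper open.
Joint ranges: [-2.87, 2.87], [-0.86, 2.18], [0.17, 2.46], [-1.51, 4.65], [0.06, 2.69], [-2.65, 2.65]. Speed limits (rad/s): [2.57, 2.57, 3.01, 3.14, 3.14, 3.14].

## Interface

Orientations are given as a unit quaternion [w, x, y, z].
In Python, from bench import * gives the robot as it stands. Calls block until the motion is done:
- move_to(position, orientation): joint-space move of the TCP to a pose.
- move_l(position, speed=0.15, orientation=None): straight line of the TCP; orientation=None keeps the orientation; speed is the mean speed in m/s.
- movej(angles): joint-space move.
- gripper_open() and close(): open the fingers fully, or close them until they stop; the grip force is fixed at half the most.
- hold(seconds).
- inverse_kinematics(position, orientation): joint angles nearest the present ones, or None.
- state(): the state.
- get_image(name): name is "scene" or "top" or "wrist"; returns a dict with "frame" (400x640x3 uint8, blue, green, red), "depth" (400x640 float32, m along the optical axis (not along the pixel's ray), 0 where there is no reading), "camera_matrix" (3x3 intrinsics, pixels), "view" (4x4, takes a point from world to camera coordinates). Camera axes: x right, y up, looking along -z (the intrinsics and any distortion apply to the point x, -y, -z); pixel columns grow to the right and rows downward; lengths in m; the calibration is good to about 2 mm. A picture is of the moment at which its call begins.
A pose or a line that the arm cannot do raises IKError and nothing moves.
- job_done(): hands the job in; it is judged then, once.
The state is a dict: "time": time; "joint_pos": joint angles; "dq": joint speeds; "joint_torque": joint torques, N m; "ee_pos": TCP position; "ee_rot": TCP orientation; "ft_force": force on the tool from outside, world axes, zero at the start; "moment": the same for the moment, N m; "finger_gap": finger opening in m; "finger_force": force on a finger pad.
Only numpy, scipy, OpenCV 4.12 (cv2) and the standard library are available. Lean on these libraries where they do the work, as an engineer would, in place of code of your own. Each camera call takes 0.05 s, during which the arm holds its last target. There are 200 camera calls.

## Working session

There is one attempt and no reset: what is moved stays moved. The work goes in short steps, each a Python script; the robot and the scene stay as the last script left them, time stands still between calls to the robot, and variables do not carry over. Pictures are saved under pics/ and viewed, at most 10 in all, crops included, and the job is handed in when it is done.

```bash
ls; mkdir -p pics; python3 - <<'E'
from bench import *
import cv2,numpy as np
s=state();print(s)
for n in("scene","top"):
    i=get_image(n);cv2.imwrite(f"pics/{n}0.png",i["frame"]);np.savez(f"{n}0.npz",**i)
    print(n,i["camera_matrix"].tolist(),np.round(i["view"],4).tolist(),i.keys())
E
```

```text
pics
{'time': 0.0, 'joint_pos': array([ 1.08028346e+00,  9.18685080e-02,  1.23188583e+00, -1.07456857e-05,
        1.81981780e+00, -5.66691406e-02]), 'dq': array([-0.00089776,  0.00093721,  0.00022691, -0.00037234,  0.00026368,
       -0.00069659]), 'joint_torque': array([ 1.51077093e-03, -4.46445286e+01, -4.06458557e+01,  6.98745763e-02,
        2.91039288e-02, -1.74433599e-04]), 'ee_pos': array([0.25206828, 0.54416363, 0.22950114]), 'ee_rot': array([-2.62403433e-04,  2.15225832e-01,  9.76563803e-01, -9.54334563e-04]), 'ft_force': array([0.11636105, 0.06645997, 0.09676644]), 'moment': array([0.02534506, 0.0324739 , 0.00244301]), 'finger_force': 0.0, 'finger_gap': 0.08767640234395782}
scene [[461.818485068551, 0.0, 313.5627676620797], [0.0, 461.818485068551, 198.54673630042905], [0.0, 0.0, 1.0]] [[0.88, -0.4749, 0.0053, -0.5792], [0.1964, 0.3741, 0.9064, -0.0929], [-0.4324, -0.7966, 0.4225, -1.4429], [0.0, 0.0, 0.0, 1.0]] dict_keys(['frame', 'depth', 'camera_matrix', 'view'])
top [[380.5292648037004, 0.0, 323.81765234300434], [0.0, 380.5292648037004, 202.13174434019837], [0.0, 0.0, 1.0]] [[-0.0045, -0.9996, -0.029, -0.1886], [0.9867, -0.0091, 0.1626, -0.5444], [-0.1628, -0.0279, 0.9863, -1.2435], [0.0, 0.0, 0.0, 1.0]] dict_keys(['frame', 'depth', 'camera_matrix', 'view'])
```

View pics/top0.png

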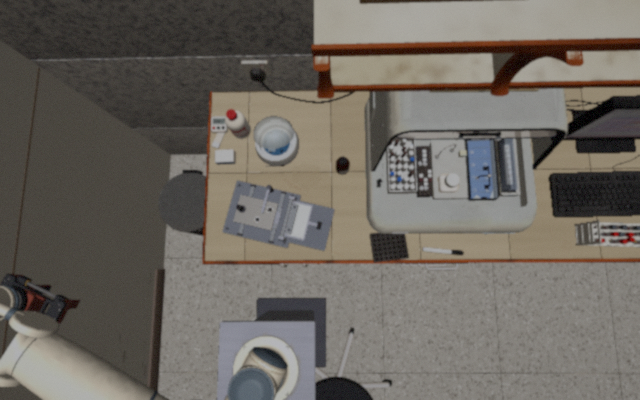

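View pics/scene0.png

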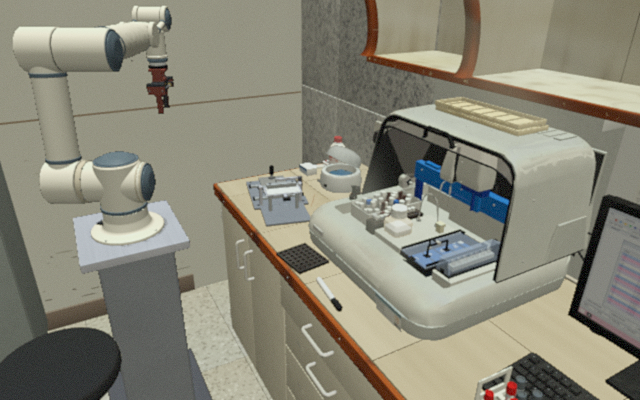

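The top view shows the viewer at about (225–333, 180–248): knob at about (241,208), flap and barrel on the right at about (300–320, 222). The plate, marker and bottle are clear of it. I'll enlarge it and get the base outline.

```bash
cat > h.py <<'E'
import numpy as np,cv2
def ray(i,u,v,z):
    K,V=i["camera_matrix"],i["view"];R,t=V[:3,:3],V[:3,3]
    d=np.linalg.inv(K)@[u,v,1];d=R.T@(d*[1,-1,-1]);c=-R.T@t
    return c+d*(z-c[2])/d[2]
def proj(i,p):
    V=i["view"];q=(V[:3,:3]@np.asarray(p)+V[:3,3])*[1,-1,-1];q=i["camera_matrix"]@q;return q[:2]/q[2]
E
python3 - <<'E'
from h import *
i=dict(np.load("top0.npz"))
f=i["frame"];c=f[165:260,205:345];cv2.imwrite("pics/c.png",cv2.resize(c,None,fx=5.5,fy=5.5,interpolation=cv2.INTER_CUBIC))
hsv=cv2.cvtColor(f,cv2.COLOR_BGR2HSV);print(f[230,265],f[240,290],f[230,330],f[190,350])
m=((f[...,0].astype(int)>=f[...,2])&(f.max(2)>60)).astype(np.uint8);m[:170]=0;m[255:]=0;m[:,:215]=0;m[:,340:]=0
m=cv2.morphologyEx(m,cv2.MORPH_CLOSE,np.ones((7,7)))
n,l,st,ce=cv2.connectedComponentsWithStats(m);k=1+st[1:,4].argmax();print(st[k])
cnt=max(cv2.findContours((l==k).astype(np.uint8),0,1)[0],key=cv2.contourArea)
b=cv2.boxPoints(cv2.minAreaRect(cnt));print(b)
P=np.array([ray(i,*p,.012) for p in b]);print(P,[np.linalg.norm(P[j]-P[j-1]) for j in range(4)])
E
```

```text
[113 104 102] [110 101  99] [102 116 126] [118 139 150]
[ 223  181  111   69 4265]
[[222.6097  231.62634]
 [235.49019 177.95764]
 [335.33893 201.92133]
 [322.45844 255.59003]]
[[ 0.44845254  0.15726708  0.012     ]
 [ 0.63712175  0.11897749  0.012     ]
 [ 0.54842131 -0.23129614  0.012     ]
 [ 0.36501939 -0.18606458  0.012     ]] [np.float64(0.35332381240691335), np.float64(0.19251536552829787), np.float64(0.3613300261658766), np.float64(0.18889721492185185)]
```

View pics/c.png

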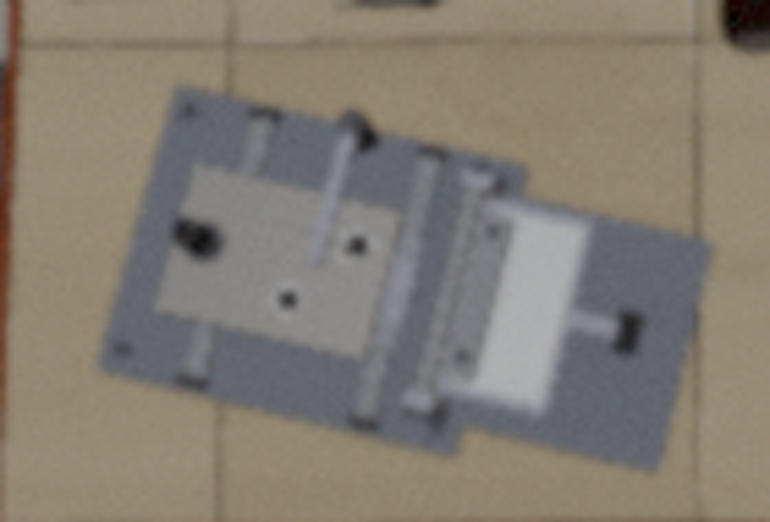

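The crop confirms it: knob (197,240), pointer tip about (318,262), round well (288,300), square well (357,245), barrel (628,332). That gives a yaw of about -13.4° and the origin near (0.511, 0.013). I'll go above and look with the wrist camera.

```bash
cat >> h.py <<'E'
from scipy.spatial.transform import Rotation as Ro
YAW=np.radians(-13.4);O=np.array([.511,.0135,0])
def vf(p,yaw=None,o=None):
    a=YAW if yaw is None else yaw;o=O if o is None else o
    return Ro.from_euler('z',a).apply(np.asarray(p,float))+o
def down(sgn=1,yaw=None):
    a=YAW if yaw is None else yaw
    y=sgn*np.array([np.cos(a),np.sin(a),0]);z=np.array([0,0,-1.]);x=np.cross(y,z)
    q=Ro.from_matrix(np.c_[x,y,z]).as_quat();return q[[3,0,1,2]]
E
python3 - <<'E'
from bench import *
from h import *
p=vf([-.0,.05,.30])
for s in(1,-1):print(s,inverse_kinematics(p,down(s)))
js=[(inverse_kinematics(p,down(s)),s) for s in(1,-1)]
s=min([(abs(j[5]),s) for j,s in js if j is not None])[1];print(s)
move_to(p,down(s));st=state();print(st["time"],st["ee_pos"])
i=get_image("wrist");cv2.imwrite("pics/w1.png",i["frame"]);np.savez("w1.npz",**i)
for q in([0,0,.047],[0,.075,.087],[0,-.195,.075]):print(proj(i,vf(q)))
E
```

```text
1 [ 5.36995494e-02 -8.15219444e-02  1.28022743e+00 -4.44089210e-16
  1.94288717e+00  2.87573669e-01]
-1 None
1
2.1083 [0.5225186  0.06294177 0.29980399]
[322.48608022 207.9188131 ]
[322.69067948 161.28108665]
[322.34892759 330.82394504]
```

View pics/w1.png

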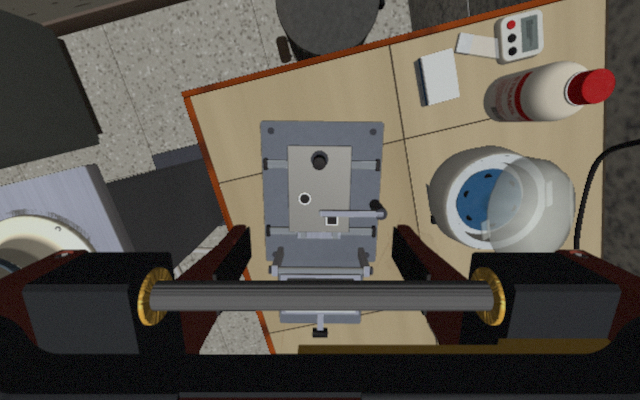

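The wrist view shows the whole viewer: knob top (319,160), round well (305,199), square well (332,220), pointer end about (320,214), base top corners (262,121) and (383,121). I'll fit the base edges for the frame, and the wells for the slide values.

```bash
python3 - <<'E'
from h import *
i=dict(np.load("w1.npz"));f=i["frame"].astype(int)
m=((f[...,0]>=f[...,2])&(f.max(2)>60)).astype(np.uint8);m[:112]=0;m[250:]=0;m[:,:250]=0;m[:,395:]=0
m=cv2.morphologyEx(m,cv2.MORPH_CLOSE,np.ones((9,9)))
L=[];R=[];T=[]
for v in list(range(130,158))+list(range(175,195))+list(range(238,248)):
    u=np.flatnonzero(m[v]);L.append(ray(i,u[0],v,.012));R.append(ray(i,u[-1]+1,v,.012))
for u in range(275,370):T.append(ray(i,u,np.flatnonzero(m[:,u])[0],.012))
def fit(P):
    P=np.array(P,np.float32)[:,:2];r=cv2.fitLine(P,cv2.DIST_HUBER,0,.001,.001).ravel();return r[2:],r[:2]
l,r,t=map(fit,(L,R,T))
for n,(p,d) in zip("LRT",(l,r,t)):print(n,p,np.degrees(np.arctan2(d[1],d[0])))
for a in(-13.0,-13.4,-13.8):
    a=np.radians(a);ex=np.array([np.cos(a),np.sin(a)]);ey=np.array([-ex[1],ex[0]])
    xl,xr,yt=l[0]@ex,r[0]@ex,t[0]@ey
    o=ex*(xl+xr)/2+ey*(yt-.130);print(np.degrees(a),"width",xr-xl,"origin",o)
    # wells
    w=((f.min(2)>190)).astype(np.uint8);w[:,:290]=0;w[:,345:]=0;w[:185]=0;w[230:]=0
    n,lab,st,ce=cv2.connectedComponentsWithStats(w)
    for k in range(1,n):
        if st[k,4]>8:
            c=st[k,:2]+st[k,2:4]/2-.5;q=ray(i,*c,.038)[:2]-o;print(st[k],c,q@ex,q@ey)
    q=ray(i,319.5,160,.087)[:2]-o;print("knob",q@ex,q@ey)
    q=ray(i,320.5,214,.066)[:2]-o;print("arm end top",q@ex,q@ey)
c=i["frame"][110:350,250:400];cv2.imwrite("pics/w1c.png",cv2.resize(c[20:130],None,fx=5,fy=5,interpolation=cv2.INTER_CUBIC))
E
```

```text
L [0.43147686 0.08729012] 76.18243
R [0.6102518  0.03369407] 76.00299
T [0.56190026 0.13010393] -13.379124
-13.0 width 0.18624942040574305 origin [0.50895514 0.00890774]
knob -0.0026554852548858203 0.08162133945577305
arm end top -0.0019970740954035303 0.0013883692513380734
-13.4 width 0.1863287040617661 origin [0.50863422 0.00915551]
knob -0.002855643838768265 0.08143416110394182
arm end top -0.0016371214748257396 0.0012077426600822358
-13.8 width 0.18639890631962386 origin [0.50831529 0.00940158]
knob -0.003055663242598544 0.08124934978258216
arm end top -0.0012770890632567199 0.0010333932217503352
```

View pics/w1c.png

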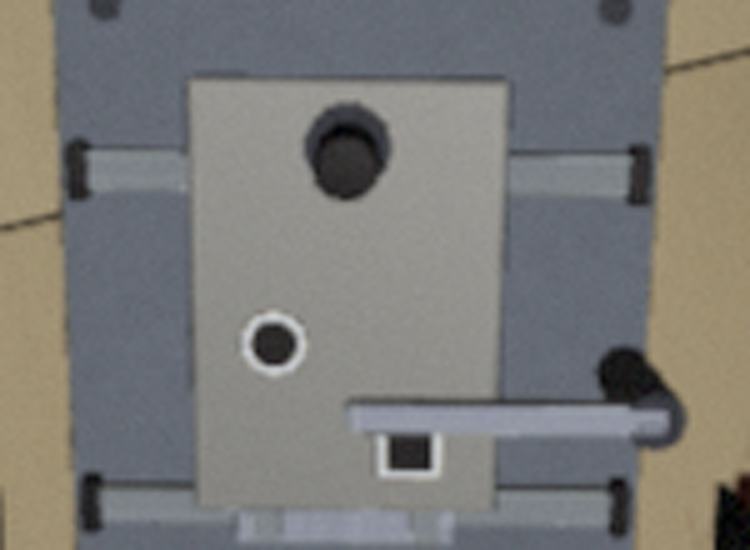

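The close crop (5x, offset (250,130)) shows the round well centred at (274,344), the square well at (408,446) partly under the arm, the knob top at (347,163), and the arm's end edge at x=348, rows 402–434.

```bash
sed -i 's/^YAW=.*/YAW=np.radians(-13.7);O=np.array([.5085,.0093,0])/' h.py
cat >> h.py <<'E'
def tov(p): return Ro.from_euler('z',-YAW).apply(np.asarray(p)-O)
E
python3 - <<'E'
from h import *
i=dict(np.load("w1.npz"))
for n,u,v,z in(("round",274,344,.038),("square",408,446,.038),("knobtop",347,163,.087),("knobbot",347,146,.045),("armend",348,412,.066),("holeL",105,8,.012),("holeR",615,8,.012)):
    print(n,np.round(1000*tov(ray(i,250+u/5-.4,130+v/5-.4,z)),1))
r=i["depth"];print(r[200,330],r[130,300],r[212,345])
t=dict(np.load("top0.npz"))
for n,u,v,z in(("round",288,300,.038),("square",357,245,.038),("armend",318,264,.066),("barrel",628,332,.082)):
    print(n,np.round(1000*tov(ray(t,205+u/5.5-.4,165+v/5.5-.4,z)),1))
E
```

```text
round [-26.2  17.   38. ]
square [ 15.2 -15.5  38. ]
knobtop [-3.8 78.4 87. ]
knobbot [-4.1 78.1 45. ]
armend [-3.4  4.1 66. ]
holeL [-78.4 115.9  12. ]
holeR [ 77.2 116.8  12. ]
0.43220183 0.4301994 0.40521142
round [-26.2  19.2  38. ]
square [ 16.6 -13.6  38. ]
armend [-2.9  0.7 66. ]
barrel [  -1.4 -191.9   82. ]
```

```bash
python3 - <<'E'
from h import *
i=dict(np.load("w1.npz"));V=i["view"];c=-V[:3,:3].T@V[:3,3];print("cam in v",tov(c),"look",Ro.from_euler('z',-YAW).apply(-V[2,:3]))
t0=np.array([.5225,.0629,.2998]);print("tcp v",tov(t0))
for q in([0,.05,.2],[0,.09,.2],[0,.11,.17],[0,.077,.059]):
    d=vf(q)-t0
    print(q,[np.round(proj(i,vf(p)-d)) for p in([0,0,.047],[0,.077,.087],[-.026,.017,.038],[.016,-.016,.038],[0,.03,.047])])
E
```

```text
cam in v [-0.00084921  0.12427326  0.45362366] look [ 3.04607430e-04 -2.54631626e-01 -9.67038077e-01]
tcp v [0.00090716 0.05539077 0.2998    ]
[0, 0.05, 0.2] [array([322., 232.]), array([323., 171.]), array([300., 215.]), array([335., 241.]), array([323., 207.])]
[0, 0.09, 0.2] [array([322., 263.]), array([323., 211.]), array([301., 247.]), array([335., 271.]), array([322., 240.])]
[0, 0.11, 0.17] [array([322., 292.]), array([323., 242.]), array([299., 274.]), array([336., 300.]), array([322., 267.])]
[0, 0.077, 0.059] [array([323., 341.]), array([324., 270.]), array([287., 311.]), array([344., 350.]), array([323., 303.])]
```

```bash
python3 - <<'E'
from bench import *
from h import *
move_to(vf([0,-.045,.19]),down());hold(.3)
i=get_image("wrist");np.savez("w2.npz",**i);st=state();print(st["time"],tov(st["ee_pos"]))
cv2.imwrite("pics/w2.png",cv2.resize(i["frame"][60:290,200:450],None,fx=3,fy=2.6 if 0 else 3,interpolation=cv2.INTER_CUBIC)[:600])
for p in([0,0,.047],[87e-3,0,.066],[0,.077,.087]):print(proj(i,vf(p)))
E
```

```text
3.15 [ 0.00037895 -0.04430642  0.1909369 ]
[321.90940095 150.22676376]
[410.52302571 151.84932213]
[322.17904848  61.48499966]
```

View pics/w2.png

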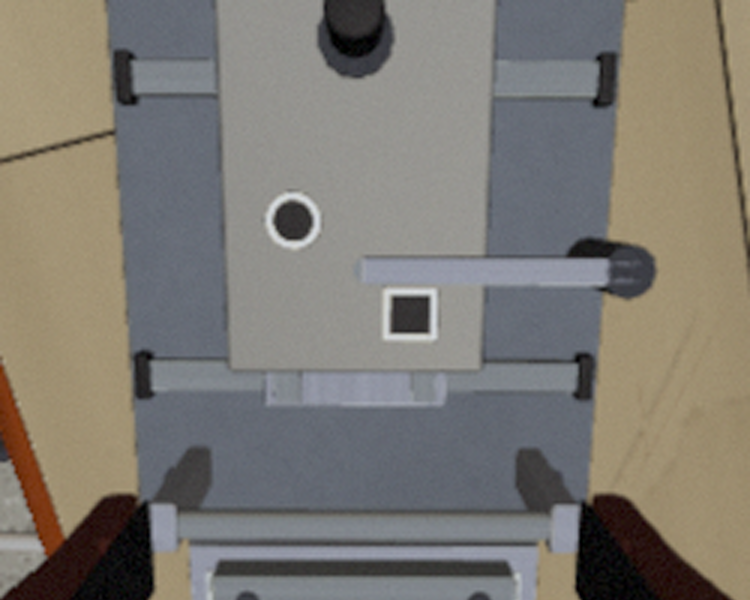

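The arm runs along row 271 (257–286) with its end at x=360; round well (293,220), square (410,314), mast centre (630,271), ears at (163,527) and (565,527).

```bash
python3 - <<'E'
from h import *
i=dict(np.load("w2.npz"));D=i["depth"]
for n,u,v,z in(("round",293,220,.038),("square",410,314,.038),("armend",360,271,.066),("armfar",560,271,.066),("mast",630,271,.066),("earL",163,527,.080),("earR",565,527,.08),("baseL",135,450,.012),("baseR",600,450,.012)):
    U,W=200+u/3-.33,60+v/3-.33;print(n,np.round(1000*tov(ray(i,U,W,z)),1))
E
```

```text
round [-26.1  17.3  38. ]
square [ 15.8 -16.   38. ]
armend [-2.3  1.8 66. ]
armfar [63.1  1.8 66. ]
mast [86.   1.8 66. ]
earL [-68.5 -82.1  80. ]
earR [ 66.6 -82.1  80. ]
baseL [-95.3 -75.5  12. ]
baseR [ 96.4 -75.5  12. ]
```

```bash
python3 - <<'E'
from h import *
print(vf([-.001,.002,0]))
E
sed -i "s/O=np.array(\[.5085,.0093,0\])/O=np.array([.5080,.0115,0])/" h.py
python3 - <<'E'
from bench import *
from h import *
move_to(vf([-.0031,.0751,.12]),down());move_l(vf([-.0031,.0751,.059]),.1)
close();hold(.2);st=state();print(st["time"],tov(st["ee_pos"]),st["finger_gap"],st["finger_force"],st["ft_force"])
a=get_image("wrist");b=get_image("top");np.savez("w3.npz",**a);np.savez("t3.npz",**b)
A=cv2.resize(a["frame"][180:,200:450],None,fx=1.6,fy=1.6)
B=cv2.resize(b["frame"][165:260,205:345],None,fx=2.8,fy=3.7)[:352]
A=cv2.resize(A,(400,352));B=cv2.resize(B,(392,352));cv2.imwrite("pics/g3.png",np.hstack([A,B]))
E
```

```text
[0.50800213 0.01147994 0.        ]
5.8083 [-0.00299124  0.07509184  0.05903714] 0.0174996190322531 29.99991774559021 [ 1.68696159 -0.43106627 -0.34737004]
```

View pics/g3.png

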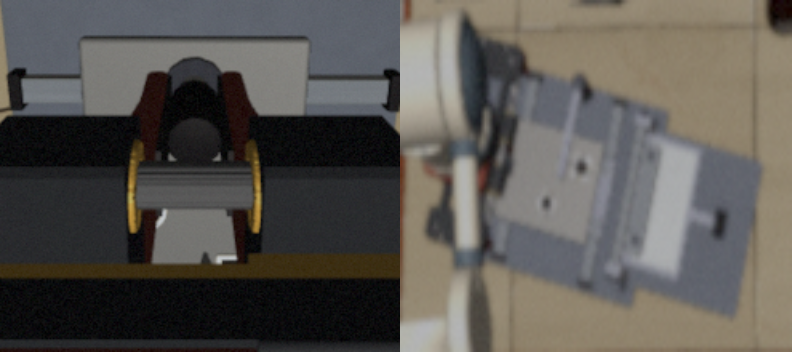

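The knob is gripped (gap 17.5 mm), and the top camera still sees both wells and the pointer. I'll measure whether closing shifted the carrier.

```bash
cat >> h.py <<'E'
def dark(i,p):
    "viewer-frame position of the dark centre of a well expected near viewer-frame p (top camera)"
    u,v=proj(i,vf([p[0],p[1],.038]));g=cv2.resize(255-cv2.cvtColor(i["frame"],cv2.COLOR_BGR2GRAY),None,fx=8,fy=8,interpolation=cv2.INTER_CUBIC).astype(float)
    U,W=int(8*(u+.5)),int(8*(v+.5));s=24;c=g[W-s:W+s,U-s:U+s].copy();w=np.clip(c-c.max()+70,0,None)
    n,l,st,ce=cv2.connectedComponentsWithStats((w>0).astype(np.uint8));k=1+st[1:,4].argmax();w*=l==k
    y,x=np.mgrid[:2*s,:2*s];q=[(U-s+(x*w).sum()/w.sum()+.5)/8-.5,(W-s+(y*w).sum()/w.sum()+.5)/8-.5]
    return 1000*tov(ray(i,*q,.038))[:2]
E
python3 - <<'E'
from h import *
for n in("top0","t3"):
    i=dict(np.load(n+".npz"));print(n,dark(i,(-.025,.015)),dark(i,(.017,-.018)))
E
```

```text
top0 [-25.07464734  17.22501639] [ 17.00743279 -15.81951736]
t3 [-26.34557518  17.28223458] [ 15.26468218 -15.45869775]
```

```bash
python3 - <<'E'
from bench import *
from h import *
p=tov(state()["ee_pos"])
move_l(vf([p[0]+.0266,p[1]-.0152,.059]),.04);hold(1.3)
st=state();print(st["time"],tov(st["ee_pos"])-p,st["ft_force"],st["finger_gap"])
b=get_image("top");np.savez("t4.npz",**b);a=get_image("wrist");np.savez("w4.npz",**a)
for q in((0,0.002),(.042,-.031)):print(dark(b,q))
cv2.imwrite("pics/t4.png",np.hstack([cv2.resize(b["frame"][180:240,220:300],(480,360),interpolation=cv2.INTER_CUBIC),cv2.resize(a["frame"][240:340,260:390],(310,360))]))
E
```

```text
8.125 [ 2.66110610e-02 -1.51945512e-02  6.49251706e-06] [ 0.69383874 -1.69422479  0.09286911] 0.01717760850080503
[0.2942012  1.89919168]
[ 42.09838253 -31.05682925]
```

View pics/t4.png

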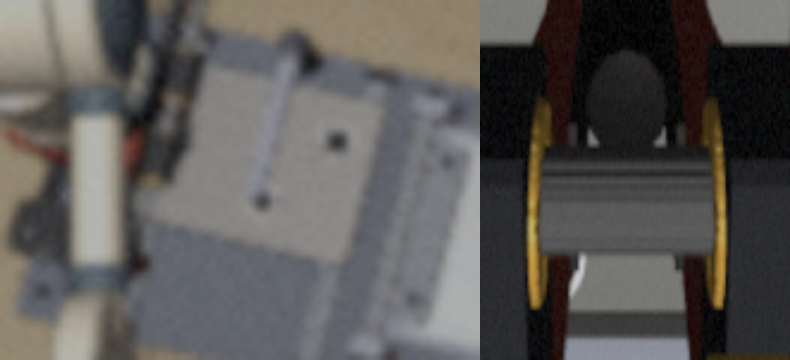

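The round well sits under the pointer end at about (262,200) in the left half, and the numbers agree. Now the square well, then release and check from above.

```bash
python3 - <<'E'
from bench import *
from h import *
hold(.3);p=tov(state()["ee_pos"])
move_l(vf([p[0]-.042,p[1]+.033,.059]),.04);hold(1.2)
st=state();print(st["time"],tov(st["ee_pos"])-p)
b=get_image("top")
for q in((-.042,.035),(0,.002)):print(dark(b,q))
gripper_open();hold(.1);q=tov(state()["ee_pos"]);move_l(vf([q[0],q[1],.115]),.12)
move_to(vf([0,-.045,.19]),down());hold(.3)
i=get_image("wrist");np.savez("w5.npz",**i);print(state()["time"])
cv2.imwrite("pics/w5.png",cv2.resize(i["frame"][60:260,200:450],None,fx=3,fy=3,interpolation=cv2.INTER_CUBIC))
E
```

```text
11.2083 [-4.20104052e-02  3.29952084e-02 -1.58770678e-05]
[-42.36011693  34.47837798]
[-0.25080878  1.55656276]
14.1583
```

View pics/w5.png

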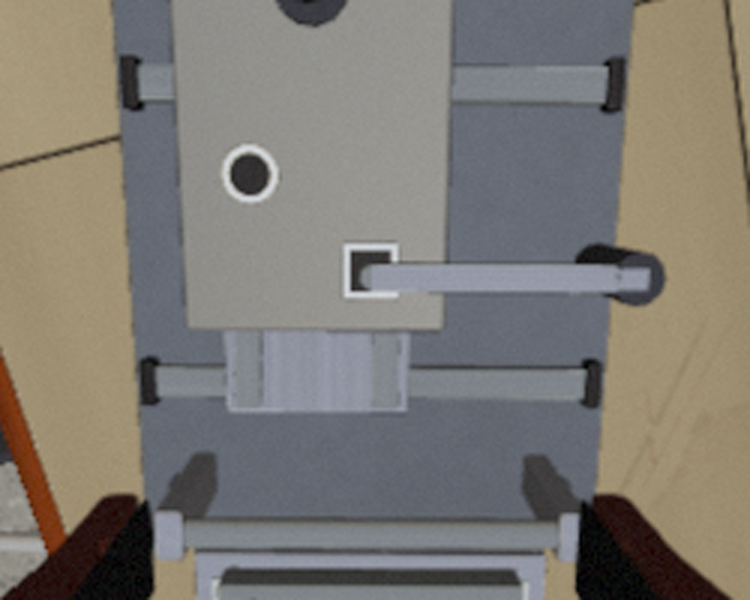

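The square well is at (371,270), the round well at (249,174), the arm row at 277 with its end at 362, the mast at (637,277), and the ears at (170,535) and (570,535).

```bash
python3 - <<'E'
from h import *
i=dict(np.load("w5.npz"))
for n,u,v,z in(("round",249,174,.038),("square",371,270,.038),("armend",362,277,.066),("mast",637,277,.066),("earL",170,535,.080),("earR",570,535,.08)):
    print(n,np.round(1000*tov(ray(i,200+u/3-.33,60+v/3-.33,z)),1))
E
```

```text
round [-42.4  33.   38. ]
square [ 0.1  0.1 38. ]
armend [-3.   0.1 66. ]
mast [86.3  0.2 66. ]
earL [-67.1 -84.   80. ]
earR [ 66.5 -83.8  80. ]
```

The square well is centred to within 1 mm and the carrier is left alone. Next is the barrel; gripping the knob showed the robot reading about 1.6 mm high in viewer x, so I'll allow for that.

```bash
python3 - <<'E'
from bench import *
from h import *
move_to(vf([.0016,-.195,.125]),down());move_l(vf([.0016,-.195,.064]),.08)
f0=state()["ft_force"]
close();hold(.2);s=state();print(s["time"],tov(s["ee_pos"]),s["finger_gap"],s["finger_force"],s["ft_force"]-f0,s["moment"])
p=tov(s["ee_pos"]);np.save("p0.npy",p)
for a in(.03,.06,.1,.15):
    move_l(vf([p[0],p[1]+.11*(1-np.cos(a)),p[2]+.11*np.sin(a)]),.03)
    s=state();print(a,s["time"],s["ft_force"]-f0,s["moment"],s["finger_gap"])
E
```

```text
16.9583 [ 0.001232   -0.19501814  0.06396199] 0.023518484382619262 30.000288784503937 [-3.5435259   1.45338665  0.8470727 ] [ 0.10178724  0.71730645 -0.08615655]
0.03 17.2167 [-0.82069693  0.44233456 -2.31850889] [-0.22178682  0.25414766 -0.02211082] 0.023574867586748108
0.06 17.475 [-1.44577037  1.31500321 -3.79853988] [-0.07936197  0.29101599  0.04791265] 0.023623271483206514
0.1 17.775 [-0.31429435  1.54356612 -2.77848263] [0.07205134 0.33485477 0.03199082] 0.02361850024583072
0.15 18.1083 [-0.83650654  2.42818152 -3.66524803] [ 0.19117645  0.28607595 -0.00159709] 0.02391645315814279
```

```bash
python3 - <<'E'
from bench import *
from h import *
p=np.load("p0.npy")
for a in np.r_[np.arange(.25,1.2,.1),1.22,1.28]:
    move_l(vf([p[0],p[1]+.11*(1-np.cos(a)),p[2]+.11*np.sin(a)]),.04 if a<1.2 else .025)
    s=state();F=Ro.from_euler('z',-YAW).apply(s["ft_force"]);print(round(a,2),s["time"],np.round(F,2),np.round(s["moment"],2),round(s["finger_gap"],4))
    if np.linalg.norm(F)>15:print("STOP");break
hold(.5);s=state();print(tov(s["ee_pos"])-p,Ro.from_euler('z',-YAW).apply(s["ft_force"]),s["moment"])
i=get_image("scene");np.savez("s6.npz",**i);t=get_image("top");np.savez("t6.npz",**t)
u=proj(i,vf([0,-.1,.12]));print(u)
x,y=map(int,u);c=i["frame"][y-40:y+40,x-50:x+50];cv2.imwrite("pics/f.png",cv2.resize(c,None,fx=7,fy=7,interpolation=cv2.INTER_CUBIC))
E
```

```text
0.25 18.5333 [-2.51  3.39 -2.7 ] [ 0.34  0.29 -0.09] 0.0235
0.35 18.9583 [-2.07  2.66 -3.25] [ 0.31  0.35 -0.02] 0.0239
0.45 19.3833 [-1.22  2.28 -2.67] [0.22 0.35 0.01] 0.0235
0.55 19.8083 [-2.15  0.46 -3.08] [ 0.13  0.4  -0.04] 0.0237
0.65 20.2333 [-1.76  0.99 -2.24] [0.01 0.42 0.01] 0.0235
0.75 20.6583 [-1.44  0.9  -2.3 ] [-0.02  0.4  -0.04] 0.0239
0.85 21.0833 [-2.46 -0.11 -3.05] [-0.09  0.4  -0.06] 0.0232
0.95 21.5083 [-1.7  0.1 -2.5] [-0.25  0.35 -0.06] 0.0236
1.05 21.9333 [-1.06 -0.95 -1.65] [-0.29  0.25 -0.07] 0.0236
1.15 22.3583 [-0.73 -1.26 -1.31] [-0.4   0.22  0.  ] 0.0239
1.22 22.8167 [-0.33 -1.03  1.22] [-0.53  0.27 -0.03] 0.0238
1.28 23.2333 [-0.68 -1.25  2.14] [-0.61  0.21 -0.03] 0.0233
[0.00013006 0.07839513 0.10561091] [ 0.60054051 -1.76799283  3.97300491] [-0.57237652  0.13117918 -0.04749473]
[279.93481513 174.78727373]
```

View pics/f.png

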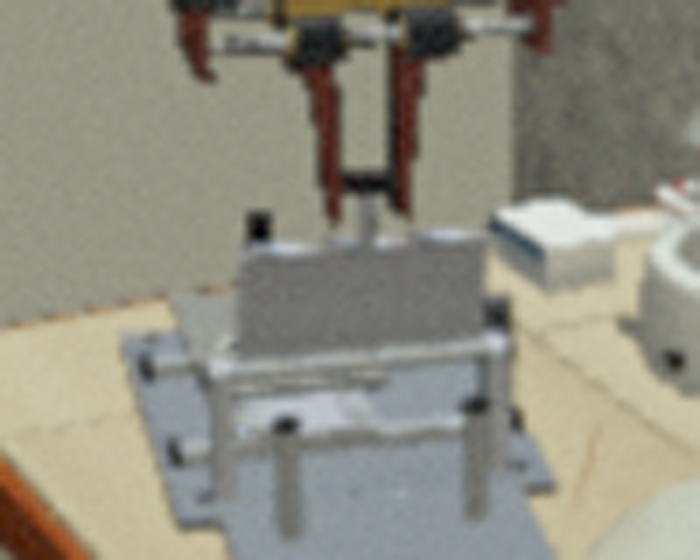

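The flap stands up with the barrel between the fingers: barrel at about (368,184), plate face at about (240–485, 240–350). I'll check its angle by fitting a plane to the scene depth on that face.

```bash
python3 - <<'E'
from bench import *
from h import *
def pts(i):
    K,V=i["camera_matrix"],i["view"];v,u=np.mgrid[:400,:640];d=i["depth"]
    P=np.stack([(u-K[0,2])/K[0,0]*d,-(v-K[1,2])/K[1,1]*d,-d],-1)
    return tov(((P-V[:3,3])@V[:3,:3]).reshape(-1,3)).reshape(400,640,3)
def fit(P,n):
    for _ in range(6):
        c=P.mean(0);w=np.linalg.svd(P-c,full_matrices=False)[2][2];r=(P-c)@w;P=P[abs(r)<max(2.5*np.median(abs(r)),.0005)]
    w*=np.sign(w[1]);print(n,len(P),"c",np.round(1000*c,1),"n",np.round(w,3),"angle",np.arctan2(w[1],-w[2])if 0 else np.arctan2(w[1],w[2]),"rms",np.std((P-c)@w)*1000)
i=dict(np.load("s6.npz"));Q=pts(i)
y0,x0=174-40,279-50
R=Q[y0+36:y0+49,x0+37:x0+68].reshape(-1,3);fit(R,"scene")
w=get_image("wrist");np.savez("w6.npz",**w);Q=pts(w).reshape(-1,3)
c=tov(np.array([0,0,0]));m=(abs(Q[:,0])<.058)&(Q[:,1]>-.125)&(Q[:,1]<-.06)&(Q[:,2]>.09)&(Q[:,2]<.155)
if m.sum()>30:fit(Q[m],"wrist")
print(m.sum(),state()["time"],Ro.from_euler('z',-YAW).apply(state()["ft_force"]))
E
```

```text
scene 403 c [   2.2 -107.2  118.2] n [0.088 0.378 0.922] angle 0.38936814398562336 rms 12.342153479749783
wrist 5582 c [  -0.2 -100.1  130.7] n [0.004 0.923 0.385] angle 1.1756815953532957 rms 0.7577586440752531
10032 23.8833 [ 0.52072687 -2.74412056  3.9219966 ]
```

```bash
python3 - <<'E'
from h import *
i=dict(np.load("w6.npz"));K,V=i["camera_matrix"],i["view"];v,u=np.mgrid[:400,:640];d=i["depth"]
P=np.stack([(u-K[0,2])/K[0,0]*d,-(v-K[1,2])/K[1,1]*d,-d],-1)
Q=1000*tov(((P-V[:3,3])@V[:3,:3]).reshape(-1,3));uu,vv=u.ravel(),v.ravel()
for x0,x1 in((-58,-30),(-28,-10),(-8,8),(10,28),(30,58)):
    print("x",x0,x1)
    for z in range(76,200,6):
        m=(Q[:,0]>x0)&(Q[:,0]<x1)&(abs(Q[:,2]-z)<1.5)&(Q[:,1]>-135)&(Q[:,1]<-50)
        if m.sum()>5:print(z,m.sum(),np.round(np.percentile(Q[m,1],[10,50,90]),1),vv[m].min(),vv[m].max(),end="; ")
    print()
E
```

```text
x -58 -30
88 7 [-86.7 -86.4 -86.2] 173 174; 94 32 [-88.4 -72.1 -71.4] 156 177; 100 54 [-90.2 -73.8 -72.2] 157 181; 106 386 [-91.5 -82.5 -76.2] 162 185; 112 74 [-94.3 -93.7 -93.1] 186 189; 118 85 [-96.4 -95.6 -95.1] 190 194; 124 88 [-98.5 -97.7 -96.9] 195 199; 130 90 [-100.4  -99.7  -99. ] 200 204; 136 98 [-102.4 -101.6 -101.1] 204 209; 142 161 [-105. -104. -103.] 209 215; 148 59 [-108.  -106.6 -105.8] 216 221; 
x -28 -10
94 29 [-72.1 -71.5 -71.5] 156 157; 100 34 [-74.  -73.9 -73.3] 159 161; 106 351 [-91.5 -82.5 -76.3] 162 185; 112 43 [-94.1 -93.7 -93.3] 186 189; 118 50 [-96.3 -95.7 -95.2] 190 193; 124 58 [-98.5 -97.8 -97.2] 195 198; 130 65 [-100.4  -99.7  -99.1] 199 203; 136 65 [-102.4 -101.8 -101. ] 204 208; 142 117 [-105.2 -104.1 -103. ] 209 215; 148 34 [-108.8 -106.9 -105.8] 216 222; 166 37 [-115.5 -105.7 -105.4] 226 245; 172 40 [-112.1 -106.  -105.5] 229 245; 178 39 [-108.2 -105.8 -105.4] 233 247; 184 86 [-123.5 -113.9 -105.4] 237 274; 190 67 [-121.9 -105.9 -105.4] 241 279; 196 72 [-118.5 -105.9 -105.5] 246 278; 
x -8 8
94 29 [-72.2 -71.6 -71.5] 156 157; 100 35 [-74.6 -73.9 -73.3
[... 879 characters left out ...]
] 210 215; 148 33 [-108.2 -106.7 -106. ] 216 222; 166 34 [-115.8 -105.8 -105.4] 225 245; 172 38 [-112.2 -106.1 -105.5] 229 246; 178 46 [-111.2 -105.9 -105.4] 233 248; 184 95 [-123.7 -113.6 -105.5] 237 274; 190 65 [-122.6 -105.9 -105.5] 241 279; 196 72 [-118.4 -105.9 -105.4] 246 279; 
x 30 58
88 9 [-87.2 -87.  -86.5] 173 174; 94 40 [-88.8 -72.3 -71.6] 156 178; 100 57 [-90.7 -74.1 -72.4] 157 182; 106 407 [-92.  -82.6 -76.4] 160 185; 112 83 [-94.8 -94.1 -93.4] 186 190; 118 87 [-96.9 -96.  -95.4] 190 195; 124 84 [-98.8 -98.1 -97.6] 195 199; 130 103 [-100.8 -100.   -99.3] 199 204; 136 96 [-102.8 -102.1 -101.5] 205 209; 142 154 [-105.2 -104.4 -103.5] 210 215; 148 65 [-108.7 -106.9 -106. ] 216 222;
```

The wrist depth shows the plate face cleanly, at about 1.245 rad, a little short of 1.28. First I'll check the camera's tilt against the level carrier and base in the same picture.

```bash
cat >> h.py <<'E'
def vp(i):
    K,V=i["camera_matrix"],i["view"];v,u=np.mgrid[:400,:640];d=i["depth"]
    P=np.stack([(u-K[0,2])/K[0,0]*d,-(v-K[1,2])/K[1,1]*d,-d],-1)
    return 1000*tov(((P-V[:3,3])@V[:3,:3]).reshape(-1,3))
def plane(P):
    for _ in range(6):
        c=P.mean(0);w=np.linalg.svd(P-c,full_matrices=False)[2][2];r=(P-c)@w;P=P[abs(r)<max(2.5*np.median(abs(r)),.3)]
    w=w*np.sign(w[2]);return len(P),np.round(c,1),np.round(w,4),np.arctan2(w[1],w[2])
def flap(i):
    Q=vp(i);b=lambda *l:np.all([(Q[:,k]>l[2*k])&(Q[:,k]<l[2*k+1]) for k in range(3)],0)
    print("carrier",plane(Q[b(-65,25,-40,85,33,44)]));print("base",plane(Q[b(-90,90,-70,125,8,17)]))
    for n,r in(("plate",b(-58,58,-104,-84,111,140)),("neck",b(-3,3,-120,-90,152,170))):print(n,plane(Q[r]))
E
python3 - <<'E'
from h import *
flap(dict(np.load("w6.npz")))
E
```

```text
carrier (7429, array([-21.1,  21.5,  37.7]), array([ 0.0012, -0.0013,  1.    ]), np.float64(-0.0013395273338984673))
base (8475, array([16.9, -8.9, 11.7]), array([ 7.e-04, -2.e-04,  1.e+00]), np.float64(-0.00024054623816123093))
plate (2939, array([ 1.000e-01, -9.850e+01,  1.261e+02]), array([0.0045, 0.9487, 0.3161]), np.float64(1.249223463539506))
neck (135, array([ 1.000e-01, -1.109e+02,  1.611e+02]), array([-0.0066,  0.9464,  0.3228]), np.float64(1.2420993321677964))
```

Camera tilt is negligible (0.001 rad), so the angle is 1.248. I'll nudge it along the arc and re-measure.

```bash
python3 - <<'E'
from bench import *
from h import *
q=tov(state()["ee_pos"]);move_l(vf(q+[0,.0034,.0013]),.01);hold(.4)
flap(get_image("wrist"));s=state();print(s["time"],(tov(s["ee_pos"])-q)*1000,Ro.from_euler('z',-YAW).apply(s["ft_force"]),s["finger_gap"])
E
```

```text
carrier (7444, array([-21.4,  23.4,  37.7]), array([ 2.e-04, -5.e-04,  1.e+00]), np.float64(-0.0004890891284960828))
base (8417, array([15.6, -8.7, 11.7]), array([1.1e-03, 3.0e-04, 1.0e+00]), np.float64(0.0003379085871429876))
plate (2760, array([-1.000e-01, -9.690e+01,  1.265e+02]), array([0.0038, 0.9585, 0.2851]), np.float64(1.2816877509022855))
neck (155, array([  -0. , -108.1,  161.3]), array([-0.0141,  0.9541,  0.2993]), np.float64(1.2667931485209072))
24.85 [-0.02966302  3.45857824  1.06935366] [ 1.60055938 -0.68442052 -0.48226306] 0.023970093689880963
```

The plate is at 1.282 and the forces are near zero. I'll hold, confirm it's steady, and hand in.

```bash
python3 - <<'E'
from bench import *
from h import *
hold(1.2);flap(get_image("wrist"));b=get_image("top");print(dark(b,(-.042,.035)),state()["time"],state()["finger_force"])
print(job_done())
E
```

```text
carrier (7899, array([-21. ,  23.9,  37.7]), array([5.e-04, 3.e-04, 1.e+00]), np.float64(0.00031050547819591194))
base (8141, array([15.9, -8.9, 11.6]), array([1.e-03, 2.e-04, 1.e+00]), np.float64(0.00022813758722682012))
plate (2659, array([ 1.000e-01, -9.680e+01,  1.262e+02]), array([0.0046, 0.9589, 0.2838]), np.float64(1.2830250116835995))
neck (169, array([  -0. , -108. ,  161.2]), array([0.014 , 0.9569, 0.2899]), np.float64(1.2766277313202659))
[-42.41439172  34.48209295] 26.15 29.99915599822998
the job is handed in; nothing more can be done
None
```

Job handed in at about 26 s: the round well was centred and paused on, the square well was left within about 1 mm of the tip, and the flap is held steady by its barrel at about 1.28 rad; I touched none of the loose things.

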